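Hang the cactus planter over its drip tray

TASK

First put the long metal drip tray flat on the sideboard directly below the hook of the plant stand, lying crosswise to the hook arm. Then lift the cactus planter, hang it by its handle bar in the dip of the hook so that it hangs level above the tray, setting it down on the hook gently before letting go. Leave the vase, the books and the remote control where they are.

Things in the scene. Friction and masses are not known exactly. Their poses are not given: they have to be found in the camera images.
- stand: Fixed plant stand, dark steel: round foot (radius 55 mm), telescopic post (radius 10-14 mm), topped by a bent 10 mm rod, the hook, pointing along the stand's -x. Origin: centre of foot's underside. The rod runs level to 100 mm from the post axis, slopes down 12 mm to the dip at 120 mm, then up 22 mm to the free tip at 140 mm. Nothing stands above the hook. Its height is not reported.
- under_hook (a point): Point on the sideboard straight below the hook's dip; axes as the stand's. The rod's centre line in the dip lies 180 to 250 mm above it, unknown: find it by touch (closed fingertips from above on the level arm) or sight. The level arm's top side is 17 mm above that line's lowest point, the tip's top 27 mm above, the dip's underside 5 mm below.
- planter: White metal trough of cacti, 80 mm (x) by 150 mm (y), 70 mm high, 0.3-0.5 kg. Origin: centre of underside. Rigid handle of 10 mm round bar: uprights at y = -72 and 72 mm, joined by a straight bar along y at 133 mm height. Cacti reach 75 mm: 53 mm free below the bar. Both ends alike. Pinch the bar about 38 mm off its middle so that the fingers clear the hook.
- handle_mid (a point): Middle of the planter's handle bar, on the bar's centre line, 133 mm above the planter's underside. When hung, it is 13 mm above the rod's centre line in the dip.
- tray: Bare metal drip tray, open on top, 60 mm wide (x), 200 mm long (y), 20 mm high, walls 4 mm, 0.25 kg. Origin: centre of its underside. Both ends alike. The hook overhangs its place: grip it across its width near one end (about 85 mm from its centre) to keep the gripper beside the hook.
- vase: White ceramic vase, 88 mm across, 140 mm high; bystander. Origin: centre of its underside.
- books: Stack of three books, about 110 by 150 mm, 56 mm high; bystander. Origin: centre of its underside.
- remote: Black remote control, 42 by 150 mm, 18 mm high, lying near the robot; bystander. Origin: centre of its underside.

How it is judged:
On the way, in this order (a step that is already met when the one before it is completed fails the run):
1. Tray flat on the sideboard and let go, centre below the hook's dip (within 15 mm along and 20 mm across the hook arm), its length crosswise to the arm within 10 deg (x of tray in the frame of under_hook between -0.015 and 0.015 m and y of tray in the frame of under_hook between -0.02 and 0.02 m and angle between the y axis of tray and the y axis of stand, either way round below 0.17 rad and angle between tray's own z axis and vertical below 0.05 rad and height (world z) of tray below 0.006 m and contact force between the fingers and tray below 0.1 N), for 0.2 s.
2. Planter lowered onto the hook while the fingers still hold it: bar middle within 15 mm of the dip seen from above, the hook carrying at least 1 N (x of handle_mid in the frame of under_hook between -0.015 and 0.015 m and y of handle_mid in the frame of under_hook between -0.015 and 0.015 m and height (world z) of planter between 0.035 and 0.16 m and contact force between planter and stand above 1 N and contact force between the fingers and planter above 0.3 N), for 0.1 s.
At the end, for the whole second after the job is handed in: Planter still (under 50 mm/s), hanging by its bar on the hook alone: upright within 10 deg, bar middle within 15 mm of the dip seen from above, bar crosswise to the hook arm within 20 deg. Tray flat, at rest, centre below the dip within 15 mm along and 20 mm across the arm, crosswise within 10 deg (x of tray in the frame of under_hook between -0.015 and 0.015 m and y of tray in the frame of under_hook between -0.02 and 0.02 m and angle between the y axis of tray and the y axis of stand, either way round below 0.17 rad and angle between tray's own z axis and vertical below 0.05 rad and height (world z) of tray below 0.006 m and x of handle_mid in the frame of under_hook between -0.015 and 0.015 m and y of handle_mid in the frame of under_hook between -0.015 and 0.015 m and height (world z) of planter between 0.035 and 0.16 m and angle between planter's own z axis and vertical below 0.17 rad and angle between the y axis of planter and the y axis of stand, either way round below 0.35 rad and contact force between planter and stand above 1.5 N and contact force between planter and tray below 0.05 N and linear speed of planter below 0.05 m/s and angular speed of planter below 0.4 rad/s and linear speed of tray below 0.02 m/s); the robot touches nothing.
It fails at once if The planter is dropped: it moves faster than 0.5 m/s with no finger on it (a fall of about 13 mm) (linear speed of planter above 0.5 m/s and contact force between the fingers and planter below 0.05 N).
It fails at once if The planter is tipped more than 35 degrees, so that earth would spill (angle between planter's own z axis and vertical above 0.61 rad).
It fails at once if The planter is pressed or knocked against the stand with more than 30 N (contact force between planter and stand above 30 N).
It fails at once if The vase, the books or the remote control is moved by more than 25 mm (distance of any of vase, books, remote from where it was at the start of the episode above 0.025 m).
It also fails if it takes over 72 s, if anything falls off the work surface, if the arm or the gripper's body presses on something with over 40 N, if the wrist force passes 120 N, or if a joint passes its speed limit or range.

ROBOT

A 6-joint arm with a two-finger parallel gripper is mounted at the origin on the work surface. World frame = base frame: x ahead of the robot, y to its left, z up, the work surface at z = 0. Lengths are in m, angles in rad, forces in N, time in s.
With the tool pointing down it reaches from about 0.3 to 0.775 m from the base axis. Payload 14.6 kg.
Tool frame: the origin (TCP) lies at the very end of the fingers, on their centre line; the grasp point (between the pads) lies 19 mm behind it; z points along the fingers, y is the line along which they close (so a half turn about z gives the same grasp; the last joint's range is limited). The gripper opens to 94 mm and grips with 3 to 60 N. Pads are 16 mm wide; open, the fingers measure 119 mm over their backs; the gripper's body (75 mm by 177 mm) begins 78 mm behind the grasp point.
Start: joints at [1.276, 0.3, 1.521, -0, 1.321, -0.067], TCP at [0.124, 0.536, 0.205] pointing down, gripper open.
Joint ranges: [-3.03, 3.03], [-0.79, 2.21], [0.23, 2.52], [-1.04, 4.18], [0, 3.07], [-2.55, 2.55]. Speed limits (rad/s): [2.22, 2.22, 2.57, 3.14, 3.14, 3.14].

INTERFACE

Orientations are given as [roll, pitch, yaw] about the fixed x, y, z axes, in that order (R = Rz(yaw) Ry(pitch) Rx(roll)).
In Python, from station import ctrl gives the robot as it stands.
- The arm moves only by the tool move_arm, never from a script. Its argument "increments" is a list of rows, each a list of 7 numbers: the opening, from 0 (shut) to 1 (fully open), then the shift along the tool's x, y, z in units of 50 mm (1.0 is 50 mm), then the turn, a rotation vector about the tool's x, y, z in rad. In form: [[claw, tx, ty, tz, rx, ry, rz], ...]. A call has 1 to 20 rows; each row shifts and turns the commanded pose from where the row before left it, along the tool's axes as they then stand; what a row does not reach is not made up. A row lasts 1/10 s, in which the tool goes at most 50 mm and 8.59 degrees, less where a joint would pass 70% of its speed; a pose out of reach is approached as far as the arm can. A call is refused whole if a number of a shift passes 1 or a number of a turn 0.15, either way. A call with a gripper value outside its range is refused whole. The fingers move at their own pace and stop on an object; "force" is the grip in N (left out, the last holds). Time passes only in rows, so rows that do not move let the fingers close. It gives the time, the measured TCP pose, the force, the opening and the grip force at its end, in the units of the state.
- ctrl.get_obs(): the state, without advancing time (a new reading comes with each control period).
- ctrl.camera(name): name is "scene" or "top" or "wrist"; returns a dict with "color" (400x640x3 uint8, blue, green, red), "K" (3x3 intrinsics, pixels), "pose" (4x4, takes a point from camera to world coordinates); the wrist camera has in their place "tool_from_camera" (4x4, takes a point from camera to tool coordinates, whose origin is the TCP and whose axes are the flange's). Camera axes: x right, y down, z forward; pixel columns grow to the right and rows downward; lengths in m; the calibration is good to about 2 mm. The wrist camera is an equidistant fisheye: a pixel r from the principal point sees the ray r / f radians off the axis. A picture is of the moment at which its call begins: read the wrist's pose just before it. There is no depth.
- ctrl.hand_in(): hands the job in; it is judged then, once.
Trained networks look in a picture, given as the dict that the camera call returned (one of the last four; its "shot" number tells which), for a name from the list of things; names that differ only in an ending like _2 or _b are one class to them, and where a whole thing is asked for, a point or a joint stands for the part that bears it (a point fixed in the world has none). Each returns a list of dicts, best first, with "conf" (0 to 1); they miss things now and then, are a little off and sometimes report something else, mostly with a low value. They report only what shows in the picture. A call takes as long as a camera call.
- ctrl.cut_out(name, picture): "mask" (400x640 bool, what is visible of it) and "centre" ([row, column] in pixels, amid what is visible of it).
The state is a dict: "time_s": time; "qpos": joint angles; "joint_vel": joint speeds; "tau": joint torques, N m; "ee_pos": TCP position; "eef_rot": TCP orientation; "force": force on the tool from outside, world axes, zero at the start; "moment": the same for the moment, N m; "grip_width": finger opening in m; "grip_force": force on a finger pad.
Only numpy, scipy, OpenCV 4.12 (cv2) and the standard library are available. Lean on these libraries where they do the work, as an engineer would, in place of code of your own. Each camera call takes 0.05 s, during which the arm holds its last target. There are 200 camera calls.

## Working session

There is one attempt and no reset: what is moved stays moved. The work goes in short steps, Python scripts to look and compute and a tool call to move; the robot and the scene stay as the last step left them, time stands still between calls to the robot, and variables do not carry over. Pictures are saved under pics/ and viewed, at most 10 in all, crops included, and the job is handed in when it is done.

Besides the shell and the picture viewer there is one more tool, called after ">>>" as name([rows], argument=value, ...), one row to a line, values as JSON. move_arm: Moves the arm, as the interface text tells. Its arguments: {"type":"object","properties":{"increments":{"type":"array","items":{"type":"array","items":{"type":"number"}}},"force":{"type":"number"}},"required":["increments"]}

```bash
mkdir -p pics
cat > h.py <<'E'
import numpy as np, cv2
from station import ctrl
def ray(c,px):  # px (u,v)
    K=c["K"];d=np.linalg.inv(K)@np.array([px[0],px[1],1.]);P=c["pose"]
    return P[:3,3],P[:3,:3]@d
def at_z(c,px,z):
    o,d=ray(c,px);return o+d*(z-o[2])/d[2]
E
python3 - <<'E'
from h import *
s=ctrl.camera("scene");t=ctrl.camera("top")
for n,c in(("scene",s),("top",t)):
    im=c["color"].copy()
    print(n,np.round(c["K"],1).tolist(),np.round(c["pose"],3).tolist())
    for nm in("stand","planter","tray","vase","books","remote"):
        r=ctrl.cut_out(nm,c)
        if r:
            m=r[0]["mask"];ce=r[0]["centre"]
            rc=cv2.minAreaRect(np.argwhere(m)[:,::-1].astype(np.float32))
            print(nm,round(r[0]["conf"],2),np.round(ce),m.sum(),np.round(cv2.boxPoints(rc)).tolist())
    cv2.imwrite(f"pics/{n}0.png",im)
o=ctrl.get_obs();print({k:np.round(v,3).tolist() for k,v in o.items()})
E
```

```text
scene [[429.3, 0.0, 320.3], [0.0, 429.3, 197.2], [0.0, 0.0, 1.0]] [[-0.46, 0.705, -0.54, 1.081], [0.888, 0.371, -0.271, 0.251], [0.009, -0.605, -0.797, 0.86], [0.0, 0.0, 0.0, 1.0]]
stand 0.77 [258. 302.] 2396 [[274.0, 282.0], [299.0, 154.0], [347.0, 163.0], [323.0, 291.0]]
planter 0.69 [144. 224.] 2288 [[182.0, 116.0], [213.0, 93.0], [262.0, 157.0], [232.0, 180.0]]
tray 0.95 [266. 468.] 2631 [[418.0, 259.0], [431.0, 234.0], [518.0, 279.0], [505.0, 304.0]]
vase 0.79 [317. 405.] 1843 [[373.0, 308.0], [416.0, 285.0], [439.0, 327.0], [395.0, 350.0]]
books 0.68 [218. 191.] 3362 [[146.0, 215.0], [188.0, 176.0], [234.0, 226.0], [192.0, 265.0]]
remote 0.57 [171. 368.] 810 [[337.0, 168.0], [344.0, 154.0], [395.0, 179.0], [388.0, 194.0]]
top [[413.3, 0.0, 317.9], [0.0, 413.3, 196.4], [0.0, 0.0, 1.0]] [[-0.01, -0.999, 0.052, 0.512], [-1.0, 0.011, 0.016, -0.017], [-0.017, -0.052, -0.998, 1.005], [0.0, 0.0, 0.0, 1.0]]
stand 0.93 [148. 311.] 1789 [[262.0, 176.0], [308.0, 116.0], [343.0, 143.0], [296.0, 203.0]]
planter 0.56 [230. 463.] 2850 [[421.0, 232.0], [438.0, 197.0], [516.0, 236.0], [498.0, 270.0]]
tray 0.92 [212. 176.] 2064 [[134.0, 222.0], [136.0, 197.0], [220.0, 204.0], [218.0, 229.0]]
vase 0.92 [132. 209.] 1250 [[185.0, 112.0], [226.0, 112.0], [226.0, 149.0], [185.0, 149.0]]
books 0.77 [131. 432.] 3373 [[393.0, 146.0], [407.0, 93.0], [475.0, 111.0], [461.0, 164.0]]
remote 0.63 [270. 306.] 1149 [[274.0, 279.0], [275.0, 260.0], [338.0, 266.0], [337.0, 285.0]]
{'time_s': 0.7, 'qpos': [1.276, 0.3, 1.521, 0.0, 1.321, -0.067], 'joint_vel': [-0.0, -0.002, 0.0, 0.001, 0.001, 0.001], 'tau': [-0.005, -53.157, -35.287, 0.071, 0.021, -0.0], 'ee_pos': [0.124, 0.536, 0.205], 'eef_rot': [-3.142, -0.0, 2.914], 'force': [-0.816, 0.025, 0.334], 'moment': [0.012, 0.039, 0.031], 'grip_force': 0.0, 'grip_width': 0.094}
```

View pics/scene0.png

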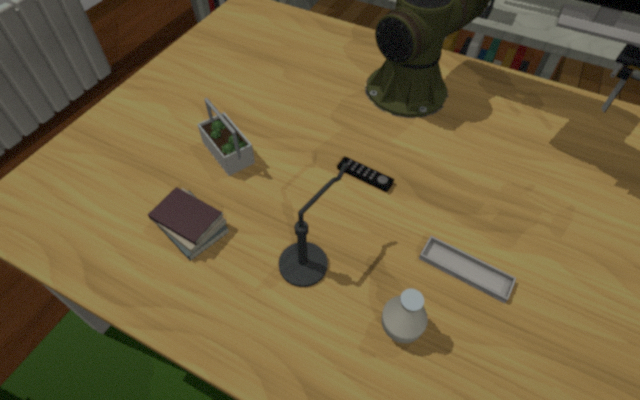

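View pics/top0.png

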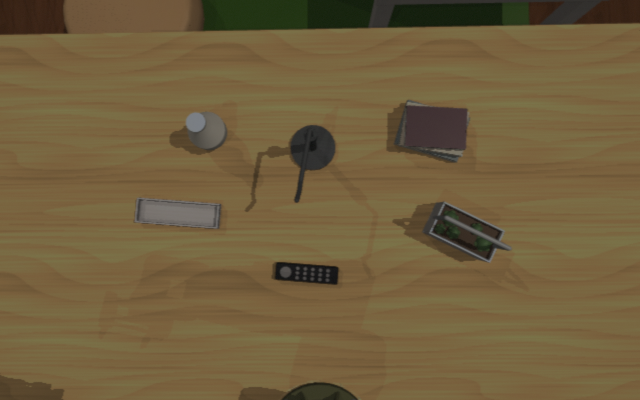

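The scene view shows the stand with its foot at about (304,264) and hook tip at (345,166). In the top view the foot is at (313,147) and the tip at (297,200); the tray is at (178,213) and the planter bar runs (446,218)-(508,247). I'll zoom in for precision.

Run:
```python
from h import *
s=ctrl.camera("scene");t=ctrl.camera("top")
def crop(c,x,y,w,h,k): return cv2.resize(c["color"][y:y+h,x:x+w],None,fx=k,fy=k,interpolation=cv2.INTER_CUBIC)
a=crop(t,270,110,80,100,4); b=crop(s,260,150,100,150,4)[:600]; 
p=crop(t,415,190,100,100,4)
H=600
z=lambda im:cv2.copyMakeBorder(im,0,H-im.shape[0],0,0,cv2.BORDER_CONSTANT)
l=np.vstack([a,np.zeros((200,320,3),np.uint8)])
cv2.imwrite("pics/c1.png",np.hstack([l,z(b)]));
cv2.imwrite("pics/c2.png",np.hstack([p,crop(s,185,90,85,100,4)]))
def rect(pts): 
    pts=np.array(pts);return pts.mean(0)
for n,z in(("tray",.02),):
  for c in(s,t):
    m=ctrl.cut_out(n,c)[0]["mask"]
    q=cv2.boxPoints(cv2.minAreaRect(np.argwhere(m)[:,::-1].astype(np.float32)))
    # project mask pixels to z~.015, and fit rect metric
    P=np.array([at_z(c,(u,v),.015)[:2] for v,u in np.argwhere(m)],np.float32)
    print(n,cv2.minAreaRect(P*1000))
m=ctrl.cut_out("remote",t)[0]["mask"];P=np.array([at_z(t,(u,v),.015)[:2] for v,u in np.argwhere(m)],np.float32);print(cv2.minAreaRect(P*1000))
m=ctrl.cut_out("planter",t)[0]["mask"];P=np.array([at_z(t,(u,v),.07)[:2] for v,u in np.argwhere(m)],np.float32);print(cv2.minAreaRect(P*1000))
```

```text
tray ((531.525146484375, 337.8196105957031), (201.0893096923828, 72.81275939941406), 84.7489013671875)Traceback (most recent call last):
  File "<stdin>", line 15, in <module>
IndexError: list index out of range
```

View pics/c1.png

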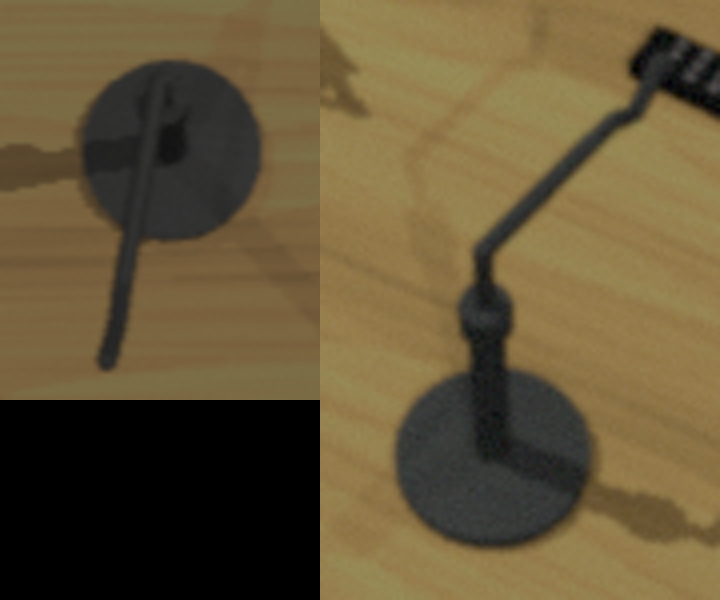

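View pics/c2.png

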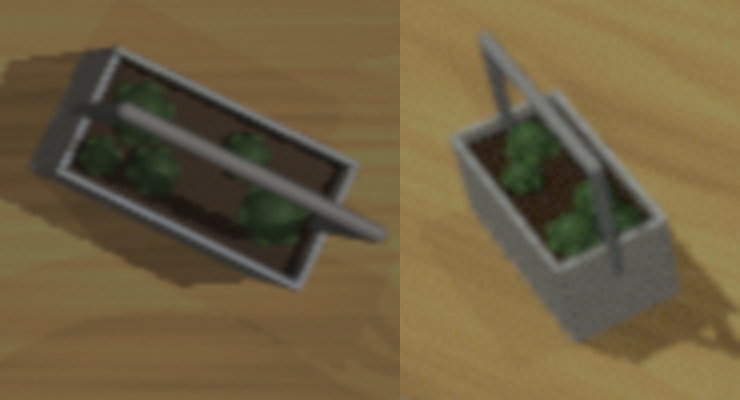

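The crops show the stand's bend, dip and tip and the planter's rim corners and bar ends sharply, so I'll fit the models to those pixels.

```bash
cat > fit.py <<'E'
from h import *
from scipy.optimize import least_squares
s=ctrl.camera("scene");t=ctrl.camera("top")
def proj(c,p):
    P=np.linalg.inv(c["pose"]);q=c["K"]@(P[:3,:3]@p+P[:3,3]);return q[:2]/q[2]
def up(x,y,ox,oy): return np.array([(x+.5)/4-.5+ox,(y+.5)/4-.5+oy])
T=lambda x,y:(t,up(x,y,270,110)); S=lambda x,y:(s,up(x-320,y,260,150))
def W(q,p): 
    c,n=np.cos(q[2]),np.sin(q[2]);return np.array([q[0]+c*p[0]-n*p[1],q[1]+n*p[0]+c*p[1],p[2]])
# stand: h = dip centreline height
obs=[(T(171,150),lambda h:(0,0,.008)),(S(494,457),lambda h:(0,0,.008)),(T(160,77),lambda h:(0,0,h+.012)),(S(484,250),lambda h:(0,0,h+.012)),
 (T(107,362),lambda h:(-.140,0,h+.022)),(S(664,64),lambda h:(-.140,0,h+.022)),(S(614,118),lambda h:(-.1,0,h+.012)),(S(635,113),lambda h:(-.12,0,h))]
f=lambda q:np.concatenate([proj(c,W(q,np.array(g(q[3]))))-px for (c,px),g in obs])
r=least_squares(f,[.63,0,0,.2]);print("stand",r.x.round(4),r.fun.round(1));q=r.x
print("under_hook",W(q,np.array([-.12,0,0])).round(4))
T=lambda x,y:(t,up(x,y,415,190)); S=lambda x,y:(s,up(x-400,y,185,90))
ob=[(T(122,108),(0,.072,.133)),(T(380,236),(0,-.072,.133)),(S(485,38),(0,-.072,.133)),(S(600,165),(0,.072,.133)),
 (T(118,48),(.04,.075,.07)),(T(355,165),(.04,-.075,.07)),(T(298,288),(-.04,-.075,.07)),(T(62,172),(-.04,.075,.07)),
 (S(555,95),(-.04,-.075,.07)),(S(660,215),(-.04,.075,.07)),(S(556,268),(.04,.075,.07)),(S(456,137),(.04,-.075,.07))]
f=lambda q:np.concatenate([proj(c,W(q,np.array(g)))-px for (c,px),g in ob])
r=least_squares(f,[.43,-.36,-.5]);print("planter",r.x.round(4),r.fun.round(1))
# tray from top image rect corners
R=ctrl.cut_out("tray",t)
for c in (t,s):
  R=ctrl.cut_out("tray",c)
  if R:
    m=R[0]["mask"];P=np.array([at_z(c,(u,v),.015)[:2] for v,u in np.argwhere(m)],np.float32);print("tray",cv2.minAreaRect(P*1000))
for n,z in(("remote",.015),("vase",.07),("books",.056)):
  R=ctrl.cut_out(n,t)
  if R:
    m=R[0]["mask"];P=np.array([at_z(t,(u,v),z)[:2] for v,u in np.argwhere(m)],np.float32);print(n,cv2.minAreaRect(P*1000))
E
python3 fit.py
```

```text
stand [ 0.685   0.0116 -0.1886  0.1924] [-0.1 -0.4 -0.2 -0.8 -0.4  0.6 -0.1  0.2 -0.4 -0.6 -0.5 -0.9 -0.2  0.8
  0.3 -0.1]
under_hook [0.5672 0.0341 0.    ]
planter [ 0.4778 -0.3349 -0.4685] [ 0.7  0.8 -1.  -0.6  0.3  0.3 -1.   0.9 -0.1 -0.7  1.5 -0.4  0.6  1.1
 -1.4  0.2  0.4 -1.9  2.2  0.7  0.1  0.9 -1.8 -0.6]
tray ((528.0931396484375, 338.50103759765625), (210.1414031982422, 62.26631546020508), 85.65705871582031)
tray ((532.2022094726562, 337.9078369140625), (199.2823486328125, 71.70455169677734), 84.77799224853516)
remote ((382.10711669921875, 29.631275177001953), (149.20172119140625, 42.54508590698242), 85.20848846435547)
vase ((715.09130859375, 253.66220092773438), (92.94635009765625, 85.7999038696289), 89.25825500488281)
books ((716.6636962890625, -269.5384216308594), (159.5750274658203, 126.6240463256836), 73.81036376953125)
```

```bash
cat > plan.py <<'E'
import sys
from h import *
def plan(x,y,z,yaw):
    o=ctrl.get_obs();p=o["ee_pos"];r=o["eef_rot"]
    dy=(yaw-r[2]+np.pi)%(2*np.pi)-np.pi
    d=np.array([x,y,z])-p
    tx=np.array([np.cos(yaw),np.sin(yaw)]);ty=np.array([np.sin(yaw),-np.cos(yaw)])
    print("turn rz",round(-dy,3),"then units",np.round(np.array([d[:2]@tx,d[:2]@ty,-d[2]])/.05,2),"len",round(np.linalg.norm(d),3),
     "t",round(o["time_s"],2),"rot",np.round(r,3),"F",np.round(o["force"],1),"p",np.round(p,4),"q",np.round(o["qpos"],2),"gw",round(float(o["grip_width"]),4))
if __name__=="__main__": plan(*map(float,sys.argv[1:]))
E
echo
```

```text
(no output)
```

>>> move_arm([
  [1,0,0,0,0,0,0.142],
  [1,0,0,0,0,0,0.142],
  [1,0,0,0,0,0,0.142],
  [1,0,0,0,0,0,0.142],
  [1,0,0,0,0,0,0.142],
  [1,0,0,0,0,0,0.142],
  [1,0,0,0,0,0,0.142],
  [1,0,0,0,0,0,0.142],
  [1,0,0,0,0,0,0.142],
  [1,0,0,0,0,0,0.142],
])

```text
time_s: 2.3
ee_pos: [0.1242, 0.5358, 0.2054]
eef_rot: [3.142, 0.0, 1.488]
force: [-0.1, 0.3, -0.8]
grip_width: 0.094
grip_force: 0.0
```

>>> move_arm([
  [1,-0.1,0.55,0,0,0,0],
  [1,-0.1,0.55,0,0,0,0],
  [1,-0.1,0.55,0,0,0,0],
  [1,-0.1,0.55,0.1,0,0,0],
  [1,-0.1,0.55,0.1,0,0,0],
  [1,-0.1,0.55,0.1,0,0,0],
  [1,-0.1,0.55,0.1,0,0,0],
  [1,-0.1,0.55,0.1,0,0,0],
  [1,-0.1,0.55,0.1,0,0,0],
  [1,-0.1,0.55,0.2,0,0,0],
  [1,-0.1,0.55,0.2,0,0,0],
  [1,-0.1,0.55,0.2,0,0,0],
  [1,-0.1,0.55,0.2,0,0,0],
  [1,-0.1,0.55,0.2,0,0,0],
  [1,-0.1,0.55,0,0,0,0],
  [1,0,0,0,0,0,0],
])

```text
time_s: 3.9
ee_pos: [0.5322, 0.4277, 0.1245]
eef_rot: [-3.141, 0.001, 1.491]
force: [0.2, 0.4, -0.7]
grip_width: 0.094
grip_force: 0.0
```

```bash
python3 plan.py 0.537 0.423 0.11 1.492
python3 - <<'E'
from h import *
cv2.imwrite("pics/w1.png",ctrl.camera("wrist")["color"])
E
```

```text
turn rz -0.001 then units [-0.09  0.1   0.29] len 0.016 t 3.9 rot [-3.141e+00  1.000e-03  1.491e+00] F [ 0.2  0.4 -0.7] p [0.5322 0.4277 0.1245] q [ 0.62  0.67  1.18 -0.    1.3   0.7 ] gw 0.094
```

View pics/w1.png

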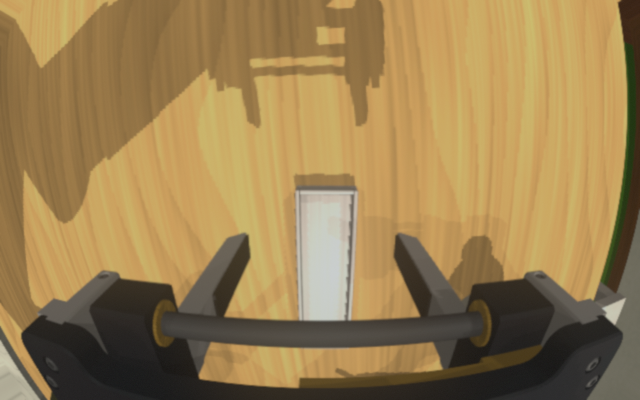

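The wrist view shows the tray's near end at (298,188)-(355,188), between the fingers, with its sides running nearly vertically. I'll turn the corners into world positions.

```bash
cat >> h.py <<'E'
from scipy.spatial.transform import Rotation as Ro
def wrist_at_z(c,o,px,z):
    K=c["K"];a=np.array([px[0]-K[0,2],px[1]-K[1,2]]);r=np.hypot(*a);th=r/K[0,0]
    d=np.array([*(a/r*np.sin(th)),np.cos(th)]);X=c["tool_from_camera"];R=Ro.from_euler("xyz",o["eef_rot"]).as_matrix()
    p=R@X[:3,3]+X[:3,3]*0+R@np.zeros(3)+o["ee_pos"];d=R@X[:3,:3]@d
    return p+d*(z-p[2])/d[2]
E
python3 - <<'E'
from h import *
o=ctrl.get_obs();c=ctrl.camera("wrist")
for px in((297.5,187.5),(355.5,187.5),(301,320),(350,320)): print(wrist_at_z(c,o,px,.02).round(4))
E
```

```text
[0.5094 0.4425 0.02  ]
[0.5642 0.4381 0.02  ]
[0.4962 0.2872 0.02  ]
[0.5523 0.2825 0.02  ]
```

>>> move_arm([
  [1,-0.07,0.08,0.2,0,0,0],
  [1,0,0,0.3,0,0,0],
  [1,0,0,0.3,0,0,0],
  [1,0,0,0.3,0,0,0],
  [1,0,0,0.3,0,0,0],
  [1,0,0,0.3,0,0,0],
  [1,0,0,0.3,0,0,0],
  [1,0,0,0.2,0,0,0],
  [1,0,0,0.18,0,0,0],
  [1,0,0,0,0,0,0],
  [0,0,0,0,0,0,0],
  [0,0,0,0,0,0,0],
  [0,0,0,0,0,0,0],
  [0,0,0,0,0,0,0],
  [0,0,0,0,0,0,0],
  [0,0,0,0,0,0,0],
], force=50)

```text
time_s: 5.6
ee_pos: [0.5337, 0.4256, 0.0069]
eef_rot: [3.141, -0.0, 1.494]
force: [0.4, 0.4, 2.4]
grip_width: 0.0597
grip_force: 50.0
```

```bash
python3 plan.py 0.537 0.13 0.045 1.382
```

```text
turn rz 0.112 then units [-5.79  1.17 -0.76] len 0.298 t 5.6 rot [ 3.141 -0.     1.494] F [0.4 0.4 2.4] p [0.5337 0.4256 0.0069] q [ 0.62  0.79  1.25 -0.    1.09  0.7 ] gw 0.0597
```

>>> move_arm([
  [0,0,0,-0.2,0,0,0],
  [0,0,0,-0.2,0,0,0],
  [0,0,0,-0.2,0,0,0],
  [0,0,0,-0.2,0,0,0.056],
  [0,0,0,0,0,0,0.056],
  [0,-0.3,0.06,0,0,0,0],
  [0,-0.4,0.08,0,0,0,0],
  [0,-0.5,0.1,0,0,0,0],
  [0,-0.5,0.1,0,0,0,0],
  [0,-0.5,0.1,0,0,0,0],
  [0,-0.5,0.1,0,0,0,0],
  [0,-0.5,0.1,0,0,0,0],
  [0,-0.5,0.1,0,0,0,0],
  [0,-0.5,0.1,0,0,0,0],
  [0,-0.5,0.1,0,0,0,0],
  [0,-0.5,0.1,0,0,0,0],
  [0,-0.4,0.08,0,0,0,0],
  [0,-0.2,0.04,0,0,0,0],
  [0,0,0,0,0,0,0],
])

```text
time_s: 7.5
ee_pos: [0.5362, 0.129, 0.047]
eef_rot: [3.141, -0.0, 1.38]
force: [0.5, 0.7, -2.3]
grip_width: 0.0595
grip_force: 50.0
```

```bash
python3 plan.py 0.583 0.118 0.007 1.382
python3 - <<'E'
from h import *
cv2.imwrite("pics/w2.png",ctrl.camera("wrist")["color"])
E
```

```text
turn rz -0.002 then units [-0.04  0.96  0.8 ] len 0.063 t 7.5 rot [ 3.141 -0.     1.38 ] F [ 0.5  0.7 -2.3] p [0.5362 0.129  0.047 ] q [0.17 0.48 1.66 0.   0.99 0.36] gw 0.0595
```

View pics/w2.png

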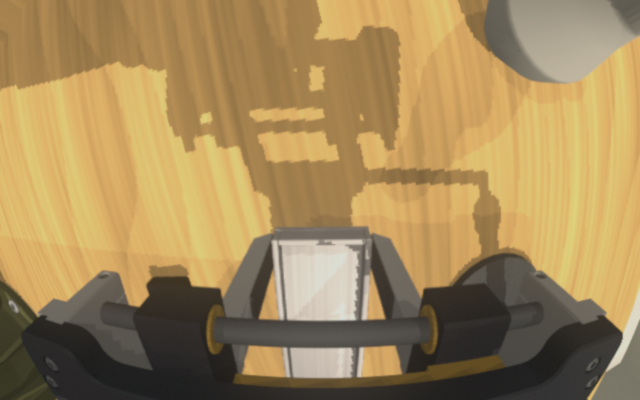

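The wrist view shows the tray held straight between the fingers, the foot of the stand at (490,290) clear on the right, and the vase at (560,40) well away. Now shifting in and lowering.

>>> move_arm([
  [0,0,0.2,0,0,0,0],
  [0,-0.02,0.2,0,0,0,0],
  [0,0,0.2,0,0,0,0],
  [0,0,0.2,0,0,0,0],
  [0,0,0.16,0,0,0,0],
  [0,0,0,0.2,0,0,0],
  [0,0,0,0.2,0,0,0],
  [0,0,0,0.2,0,0,0],
  [0,0,0,0.1,0,0,0],
  [0,0,0,0.1,0,0,0],
  [0,0,0,0,0,0,0],
  [0,0,0,0,0,0,0],
])

```text
time_s: 8.75
ee_pos: [0.5829, 0.1198, 0.0068]
eef_rot: [3.141, -0.0, 1.382]
force: [-2.7, 0.8, 3.1]
grip_width: 0.0594
grip_force: 50.0
```

```bash
python3 plan.py 0.5834 0.119 0.007 1.382
python3 - <<'E'
from h import *
a=ctrl.camera("top");b=ctrl.camera("scene")
k=lambda c,x,y:cv2.resize(c["color"][y:y+130,x:x+130],None,fx=3,fy=3,interpolation=cv2.INTER_CUBIC)
cv2.imwrite("pics/t3.png",np.hstack([k(a,230,100),k(b,270,130)]))
E
```

```text
turn rz -0.0 then units [-0.01  0.01 -0.  ] len 0.001 t 8.75 rot [ 3.141 -0.     1.382] F [-2.7  0.8  3.1] p [0.5829 0.1198 0.0068] q [0.14 0.63 1.55 0.   0.97 0.33] gw 0.0594
```

View pics/t3.png

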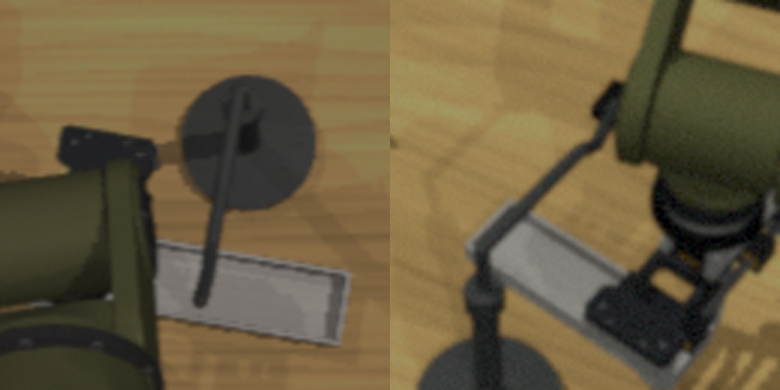

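The crops show the tray lying crosswise below the hook: hook tip at (200,298) in the left crop, about halfway along the tray, with the gripper clear of the rod. Releasing.

>>> move_arm([
  [1,0,0,0,0,0,0],
  [1,0,0,0,0,0,0],
  [1,0,0,0,0,0,0],
  [1,0,0,0,0,0,0],
  [1,0,0,0,0,0,0],
  [1,0,0,-0.2,0,0,0],
  [1,0,0,-0.3,0,0,0],
  [1,0,0,-0.3,0,0,0],
  [1,0.3,0,-0.3,0,0,0],
  [1,0.4,0,-0.4,0,0,0],
  [1,0.4,-0.1,-0.5,0,0,0],
  [1,0.2,-0.1,-0.6,0,0,0],
  [1,0,-0.1,-0.6,0,0,0],
  [1,0,-0.1,-0.6,0,0,0],
  [1,0,-0.1,-0.6,0,0,0],
  [1,0,-0.2,-0.6,0,0,0],
  [1,0,-0.2,-0.6,0,0,0],
  [1,0,-0.2,-0.6,0,0,0],
  [1,0,-0.1,-0.4,0,0,0],
])

```text
time_s: 10.75
ee_pos: [0.5353, 0.195, 0.3406]
eef_rot: [3.138, -0.002, 1.382]
force: [0.4, -0.3, -0.3]
grip_width: 0.0943
grip_force: 0.0
```

```bash
python3 plan.py 0.495 -0.301 0.25 1.102
python3 - <<'E'
from fit import *
for c in (s,t):
  R=ctrl.cut_out("tray",c)
  if R:
    m=R[0]["mask"];P=np.array([at_z(c,(u,v),.015)[:2] for v,u in np.argwhere(m)],np.float32);print("placed",R[0]["conf"],cv2.minAreaRect(P*1000))
E
```

```text
turn rz 0.28 then units [-9.21  3.76  1.81] len 0.506 t 10.75 rot [ 3.138e+00 -2.000e-03  1.382e+00] F [ 0.4 -0.3 -0.3] p [0.5353 0.195  0.3406] q [0.28 0.28 1.24 0.   1.62 0.47] gw 0.0943
stand [ 0.685   0.0116 -0.1886  0.1924] [-0.1 -0.4 -0.2 -0.8 -0.4  0.6 -0.1  0.2 -0.4 -0.6 -0.5 -0.9 -0.2  0.8
  0.3 -0.1]
under_hook [0.5672 0.0341 0.    ]
planter [ 0.4778 -0.3349 -0.4685] [ 0.7  0.8 -1.  -0.6  0.3  0.3 -1.   0.9 -0.1 -0.7  1.5 -0.4  0.6  1.1
 -1.4  0.2  0.4 -1.9  2.2  0.7  0.1  0.9 -1.8 -0.6]
tray ((565.8486328125, 34.7598876953125), (200.6217498779297, 59.998207092285156), 79.53810119628906)
tray ((566.8532104492188, -23.70599365234375), (367.9556884765625, 108.53759002685547), 16.71632957458496)
remote ((381.73504638671875, 29.82949447631836), (149.8796844482422, 43.583438873291016), 85.15771484375)
vase ((719.7221069335938, 253.52352905273438), (103.94890594482422, 79.4354248046875), 44.684757232666016)
books ((716.7903442382812, -271.65191650390625), (162.04063415527344, 128.11720275878906), 72.90763092041016)
placed 0.68 ((566.8532104492188, -23.70599365234375), (367.9556884765625, 108.53759002685547), 16.71632957458496)
placed 0.95 ((565.8486328125, 34.7598876953125), (200.6217498779297, 59.998207092285156), 79.53810119628906)
```

Tray placed at (0.566, 0.035), within 2 mm of the target. On to the planter.

>>> move_arm([
  [1,0,0,0,0,0,0.14],
  [1,0,0,0,0,0,0.14],
  [1,-0.51,0.21,0,0,0,0],
  [1,-0.51,0.21,0,0,0,0],
  [1,-0.51,0.21,0,0,0,0],
  [1,-0.51,0.21,0,0,0,0],
  [1,-0.51,0.21,0,0,0,0],
  [1,-0.51,0.21,0,0,0,0],
  [1,-0.51,0.21,0,0,0,0],
  [1,-0.51,0.21,0,0,0,0],
  [1,-0.51,0.21,0,0,0,0],
  [1,-0.51,0.21,0,0,0,0],
  [1,-0.51,0.21,0,0,0,0],
  [1,-0.51,0.21,0.2,0,0,0],
  [1,-0.51,0.21,0.2,0,0,0],
  [1,-0.51,0.21,0.2,0,0,0],
  [1,-0.51,0.21,0.3,0,0,0],
  [1,-0.51,0.21,0.3,0,0,0],
  [1,-0.51,0.21,0.3,0,0,0],
  [1,-0.51,0.21,0.3,0,0,0],
])

```text
time_s: 13.25
ee_pos: [0.497, -0.3011, 0.2454]
eef_rot: [-3.141, -0.0, 1.102]
force: [0.8, -0.4, 0.3]
grip_width: 0.0937
grip_force: 0.0
```

>>> move_arm([
  [1,0,0,0,0,0,0],
  [1,0,0,0,0,0,0],
])

```text
time_s: 13.45
ee_pos: [0.4971, -0.3001, 0.246]
eef_rot: [-3.14, -0.0, 1.101]
force: [0.4, -0.2, 1.0]
grip_width: 0.0939
grip_force: 0.0
```

```bash
python3 plan.py 0.495 -0.301 0.114 1.102
python3 - <<'E'
from h import *
cv2.imwrite("pics/w4.png",ctrl.camera("wrist")["color"])
E
```

```text
turn rz -0.001 then units [-0.04 -0.03  2.64] len 0.132 t 13.45 rot [-3.14  -0.     1.101] F [ 0.4 -0.2  1. ] p [ 0.4971 -0.3001  0.246 ] q [-0.61  0.34  1.37  0.    1.43 -0.14] gw 0.0939
```

View pics/w4.png

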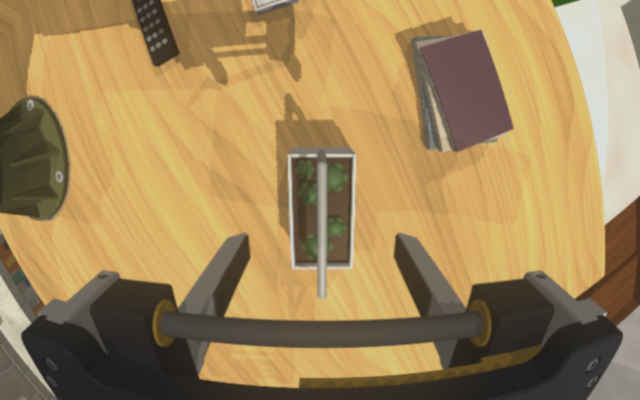

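The wrist view shows the planter's bar from (321,154) to (321,295), centred between the fingers. I'll check it in world coordinates.

Run:
```python
from h import *
o=ctrl.get_obs();c=ctrl.camera("wrist")
A=wrist_at_z(c,o,(321,154),.135);B=wrist_at_z(c,o,(321.5,295),.135);d=A-B
print(A.round(4),B.round(4),np.linalg.norm(d).round(3),((A+B)/2).round(4),"yaw",np.arctan2(d[1],d[0])-np.pi/2)
for px in((289,155),(354,155),(292,268),(352,268)): print(wrist_at_z(c,o,px,.07).round(4))
```

```text
[ 0.517  -0.2608  0.135 ] [ 0.4469 -0.3999  0.135 ] 0.156 [ 0.482  -0.3304  0.135 ] yaw -0.4665059545357366
[ 0.4793 -0.2528  0.07  ]
[ 0.5465 -0.287   0.07  ]
[ 0.4119 -0.3837  0.07  ]
[ 0.4819 -0.4192  0.07  ]
```

>>> move_arm([
  [1,0,0,0.3,0,0,0],
  [1,0,0,0.4,0,0,0],
  [1,0,0,0.4,0,0,0],
  [1,0,0,0.4,0,0,0],
  [1,0,0,0.4,0,0,0],
  [1,0,0,0.4,0,0,0],
  [1,0,0,0.2,0,0,0],
  [1,0,0,0.14,0,0,0],
  [1,0,0,0,0,0,0],
  [0,0,0,0,0,0,0],
  [0,0,0,0,0,0,0],
  [0,0,0,0,0,0,0],
  [0,0,0,0,0,0,0],
  [0,0,0,0,0,0,0],
  [0,0,0,0,0,0,0],
  [0,0,0,0,0,0,0],
  [0,0,0,0,0,0,0],
], force=60)

```text
time_s: 15.25
ee_pos: [0.4973, -0.3, 0.1144]
eef_rot: [3.142, 0.0, 1.102]
force: [0.1, 0.3, -0.4]
grip_width: 0.0335
grip_force: 0.0
```

```bash
python3 plan.py 0.476 0.09 0.215 1.382; python3 -c "
from h import *
o=ctrl.get_obs();print(o['grip_force'],np.round(o['moment'],2))"
```

```text
turn rz -0.28 then units [ 7.58 -1.88 -2.01] len 0.403 t 15.25 rot [3.142 0.    1.102] F [ 0.1  0.3 -0.4] p [ 0.4973 -0.3     0.1144] q [-0.61  0.45  1.53 -0.    1.16 -0.14] gw 0.0335
0.0 [-0.11  0.11 -0.03]
```

Fingers are still closing; let them finish, then lift.

>>> move_arm([
  [0,0,0,0,0,0,0],
  [0,0,0,0,0,0,0],
  [0,0,0,0,0,0,0],
  [0,0,0,0,0,0,0],
  [0,0,0,0,0,0,0],
  [0,0,0,0,0,0,0],
])

```text
time_s: 15.85
ee_pos: [0.4972, -0.3, 0.1144]
eef_rot: [-3.141, -0.0, 1.102]
force: [-0.9, 0.7, 0.4]
grip_width: 0.008
grip_force: 60.0
```

>>> move_arm([
  [0,0,0,-0.1,0,0,0],
  [0,0,0,-0.2,0,0,0],
  [0,0,0,-0.2,0,0,0],
  [0,0,0,-0.2,0,0,0],
  [0,0,0,-0.1,0,0,0],
  [0,0,0,0,0,0,0],
  [0,0,0,0,0,0,0],
])

```text
time_s: 16.55
ee_pos: [0.4972, -0.2999, 0.1543]
eef_rot: [-3.141, -0.0, 1.102]
force: [0.1, 0.1, -3.4]
grip_width: 0.0084
grip_force: 60.0
```

Run:
```python
from h import *
o=ctrl.get_obs();print(o['grip_force'],o['grip_width'],np.round(o['moment'],2),np.round(o['force'],2))
b=ctrl.camera("scene");w=ctrl.camera("wrist")
cv2.imwrite("pics/s5.png",np.hstack([cv2.resize(b["color"][60:210,150:300],(390,390)),cv2.resize(w["color"],None,fx=.6,fy=.6)[:,:].copy() if 0 else cv2.resize(w["color"][100:360,190:450],(390,390))]))
```

```text
59.99870181083679 0.008355782918714251 [ 0.09  0.06 -0.02] [ 0.07  0.09 -3.39]
```

View pics/s5.png

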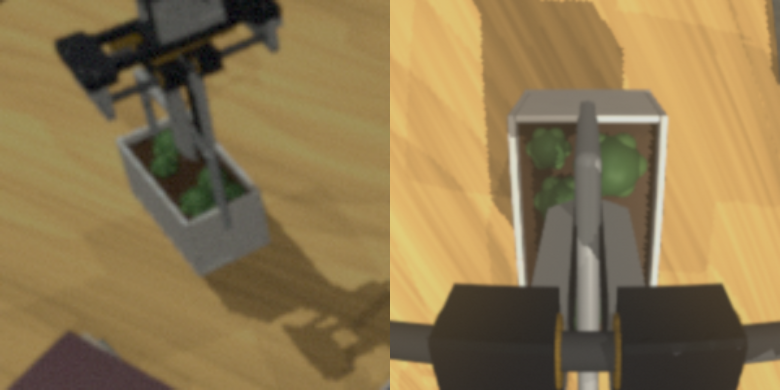

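The scene crop shows the planter lifted and apparently level. The wrist crop shows rim corners (512,122), (664,120) and bar end (587,103), so I'll fit the tilt and the grip offset from those.

```bash
cat > tilt.py <<'E'
from h import *
from scipy.optimize import least_squares
w=ctrl.camera("wrist");X=np.linalg.inv(w["tool_from_camera"])
def pj(p):
    q=X[:3,:3]@p+X[:3,3];r=np.hypot(q[0],q[1]);th=np.arctan2(r,q[2]);return w["K"][:2,2]+w["K"][0,0]*th*q[:2]/r
# tool frame: x along planter y, y along planter x, z down; grasp point z=-.019
def pt(v,p):
    a,s,h=p;q=np.array([v[1]-s,v[0],-(v[2]-.133)]);c,n=np.cos(a),np.sin(a)
    return np.array([c*q[0]+n*q[2],q[1],-n*q[0]+c*q[2]-.019+h])
up=lambda x,y:np.array([(x-390+.5)/1.5-.5+190,(y+.5)/1.5-.5+100])
obs=[(up(512,122),(-.04,.075,.07)),(up(664,120),(.04,.075,.07)),(up(523,92),(-.04,.075,0)),(up(658,92),(.04,.075,0)),(up(587,104),(0,.075,.138))]
f=lambda p:np.concatenate([pj(pt(v,p))-u for u,v in obs])
r=least_squares(f,[0,.038,0]);print("a,s,h",r.x.round(4),r.fun.round(1))
r=least_squares(lambda p:f([p[0],.038,0]),[0]);print(r.x,r.fun.round(1))
E
python3 tilt.py; python3 plan.py 0.476 0.09 0.215 1.382
```

```text
a,s,h [-0.1459  0.0255 -0.002 ] [ -3.1 -10.4   1.5  -9.2   1.8   6.3  -6.5   6.2  -0.3   7. ]
[-0.03855922] [-3.5 -2.8  1.9 -1.5  1.4  4.5 -6.1  4.4 -0.3 31.7]
turn rz -0.28 then units [ 7.58 -1.88 -1.22] len 0.395 t 16.7 rot [-3.141 -0.     1.102] F [ 0.2  0.3 -2.5] p [ 0.4971 -0.2999  0.154 ] q [-0.61  0.41  1.49 -0.    1.24 -0.14] gw 0.0083
```

>>> move_arm([
  [0,0,0,-0.2,0,0,0],
  [0,0,0,-0.3,0,0,-0.07],
  [0,0,0,-0.3,0,0,-0.07],
  [0,0,0,-0.3,0,0,-0.07],
  [0,0,0,-0.12,0,0,-0.07],
  [0,0.15,-0.04,0,0,0,0],
  [0,0.3,-0.07,0,0,0,0],
  [0,0.45,-0.11,0,0,0,0],
  [0,0.55,-0.14,0,0,0,0],
  [0,0.6,-0.15,0,0,0,0],
  [0,0.6,-0.15,0,0,0,0],
  [0,0.6,-0.15,0,0,0,0],
  [0,0.6,-0.15,0,0,0,0],
  [0,0.6,-0.15,0,0,0,0],
  [0,0.6,-0.15,0,0,0,0],
  [0,0.6,-0.15,0,0,0,0],
  [0,0.6,-0.15,0,0,0,0],
  [0,0.5,-0.12,0,0,0,0],
  [0,0.4,-0.1,0,0,0,0],
  [0,0.28,-0.07,0,0,0,0],
])

```text
time_s: 18.7
ee_pos: [0.4752, 0.0842, 0.2151]
eef_rot: [-3.141, -0.0, 1.382]
force: [0.7, 1.0, -3.1]
grip_width: 0.0085
grip_force: 60.0
```

>>> move_arm([
  [0,0.12,-0.05,0,0,0,0],
  [0,0,0,0,0,0,0],
  [0,0,0,0,0,0,0],
  [0,0,0,0,0,0,0],
])

```text
time_s: 19.1
ee_pos: [0.4749, 0.0879, 0.2154]
eef_rot: [-3.142, 0.0, 1.381]
force: [0.2, 0.4, -3.8]
grip_width: 0.0085
grip_force: 60.0
```

```bash
python3 plan.py 0.574 0.071 0.215 1.382
python3 - <<'E'
from h import *
t=ctrl.camera("top");s=ctrl.camera("scene");w=ctrl.camera("wrist")
k=lambda c,x,y,a,f:cv2.resize(c["color"][y:y+a,x:x+a],None,fx=f,fy=f,interpolation=cv2.INTER_CUBIC)
a=k(s,270,80,200,2.9)
cv2.imwrite("pics/e.png",np.hstack([k(s,280,110,130,4)[:520],np.vstack([k(t,250,130,104,2.5)[:260],k(w,190,100,260,1)])]))
E
```

```text
turn rz -0.001 then units [0.04 2.01 0.01] len 0.101 t 19.1 rot [-3.142  0.     1.381] F [ 0.2  0.4 -3.8] p [0.4749 0.0879 0.2154] q [ 0.11  0.14  1.69 -0.    1.31  0.3 ] gw 0.0085
```

View pics/e.png

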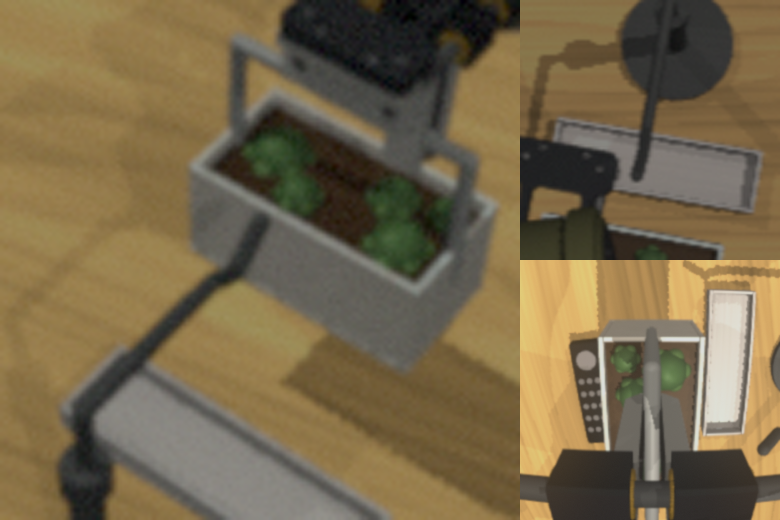

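The scene crop shows the planter held level in front of the hook. The rod tip at (265,220) points at the gap under the bar, the bar runs (237,40)-(472,158), and the rim corners are clear. I'll fit the planter's pose from these.

Run:
```python
from fit import *
u=lambda x,y:np.array([(x+.5)/4-.5+280,(y+.5)/4-.5+110])
ob=[(u(192,168),(.04,-.075,.07)),(u(415,290),(.04,.075,.07)),(u(495,205),(-.04,.075,.07)),(u(275,95),(-.04,-.075,.07)),(u(400,368),(.04,.075,0)),(u(197,247),(.04,-.075,0)),(u(237,40),(0,-.072,.133)),(u(472,157),(0,.072,.133))]
def w(q,p):
    R=Ro.from_euler("zyx",[q[3],q[5],q[4]]).as_matrix();return R@(np.array(p)-[0,0,.133])+q[:3]
f=lambda q:np.concatenate([proj(s,w(q,p))-x for x,p in ob])
r=least_squares(f,[.469,.053,.234,-.19,0,0]);print("mid,yaw,rx,ry",r.x.round(3),r.fun.round(1))
f2=lambda q:f([*q,-.19,0,0])
r=least_squares(f2,[.469,.053,.234]);print(r.x.round(4),r.fun.round(1))
```

```text
stand [ 0.685   0.0116 -0.1886  0.1924] [-0.1 -0.4 -0.2 -0.8 -0.4  0.6 -0.1  0.2 -0.4 -0.6 -0.5 -0.9 -0.2  0.8
  0.3 -0.1]
under_hook [0.5672 0.0341 0.    ]
planter [ 0.4778 -0.3349 -0.4685] [ 0.7  0.8 -1.  -0.6  0.3  0.3 -1.   0.9 -0.1 -0.7  1.5 -0.4  0.6  1.1
 -1.4  0.2  0.4 -1.9  2.2  0.7  0.1  0.9 -1.8 -0.6]
tray ((564.688232421875, 34.50849914550781), (199.69813537597656, 63.4232063293457), 80.10930633544922)
tray ((569.6570434570312, 33.511077880859375), (204.67994689941406, 70.5676040649414), 79.62539672851562)
remote ((380.81329345703125, 12.66183853149414), (115.115478515625, 42.355308532714844), 85.51834869384766)
vase ((715.0919189453125, 254.78982543945312), (95.13448333740234, 85.77189636230469), 89.25825500488281)
mid,yaw,rx,ry [ 0.449  0.043  0.216 -0.194  0.035 -0.031] [ 0.1 -0.6  0.2 -0.5  0.1 -0.5  0.2 -1.1  0.7  0.8 -1.3  0.8  1.3  1.1
 -1.3  0.2]
[0.4484 0.0447 0.2129] [ 0.3 -1.2  0.1  0.4 -0.1 -0.1  0.3 -2.3 -0.   0.5 -1.7 -0.7  1.9  1.1
 -0.8  2. ]
```

>>> move_arm([
  [0,0.04,0.1,0,0,0,0],
  [0,0,0.2,0,0,0,0],
  [0,0,0.2,0,0,0,0],
  [0,0,0.2,0,0,0,0],
  [0,0,0.2,0,0,0,0],
  [0,0,0.2,0,0,0,0],
  [0,0,0.1,0,0,0,0],
  [0,0,0.1,0,0,0,0],
  [0,0,0.1,0,0,0,0],
  [0,0,0.1,0,0,0,0],
  [0,0,0,0,0,0,0],
])

```text
time_s: 20.75
ee_pos: [0.5493, 0.0764, 0.2154]
eef_rot: [3.142, 0.0, 1.382]
force: [-1.0, -0.4, -3.1]
grip_width: 0.0083
grip_force: 60.0
```

>>> move_arm([
  [0,0,0.06,0,0,0,0],
  [0,0,0.06,0,0,0,0],
  [0,0,0.06,0,0,0,0],
  [0,0,0,0,0,0,0],
])

```text
time_s: 21.15
ee_pos: [0.558, 0.0748, 0.2154]
eef_rot: [3.142, -0.0, 1.382]
force: [-0.9, -1.1, -3.6]
grip_width: 0.0079
grip_force: 60.0
```

>>> move_arm([
  [0,0,0.06,0,0,0,0],
  [0,0,0.06,0,0,0,0],
  [0,0,0.06,0,0,0,0],
  [0,0,0.06,0,0,0,0],
  [0,0,0.06,0,0,0,0],
  [0,0,0.04,0,0,0,0],
  [0,0,0,0,0,0,0],
])

```text
time_s: 21.85
ee_pos: [0.5746, 0.0715, 0.2153]
eef_rot: [-3.141, 0.0, 1.382]
force: [-0.3, 0.1, -3.1]
grip_width: 0.0085
grip_force: 60.0
```

```bash
python3 plan.py 0.5743 0.0714 0.186 1.382
```

```text
turn rz -0.0 then units [-0.   -0.01  0.59] len 0.029 t 21.85 rot [-3.141  0.     1.382] F [-0.3  0.1 -3.1] p [0.5746 0.0715 0.2153] q [ 0.06  0.36  1.42 -0.    1.36  0.25] gw 0.0085
```

>>> move_arm([
  [0,0,0,0.08,0,0,0],
  [0,0,0,0.08,0,0,0],
  [0,0,0,0.08,0,0,0],
  [0,0,0,0.08,0,0,0],
  [0,0,0,0.04,0,0,0],
  [0,0,0,0,0,0,0],
])

```text
time_s: 22.45
ee_pos: [0.5744, 0.0716, 0.1971]
eef_rot: [-3.141, 0.0, 1.382]
force: [0.2, 0.3, -3.8]
grip_width: 0.0083
grip_force: 60.0
```

>>> move_arm([
  [0,0,0,0.03,0,0,0],
  [0,0,0,0.03,0,0,0],
  [0,0,0,0,0,0,0],
])

```text
time_s: 22.75
ee_pos: [0.5744, 0.0716, 0.1943]
eef_rot: [-3.141, 0.0, 1.382]
force: [0.2, 0.6, -3.6]
grip_width: 0.0087
grip_force: 60.0
```

>>> move_arm([
  [0,0,0,0.03,0,0,0],
  [0,0,0,0.03,0,0,0],
  [0,0,0,0,0,0,0],
])

```text
time_s: 23.05
ee_pos: [0.5744, 0.0716, 0.1912]
eef_rot: [-3.141, 0.0, 1.382]
force: [-0.1, 0.5, -3.7]
grip_width: 0.0085
grip_force: 60.0
```

>>> move_arm([
  [0,0,0,0.03,0,0,0],
  [0,0,0,0.03,0,0,0],
  [0,0,0,0,0,0,0],
])

```text
time_s: 23.35
ee_pos: [0.5744, 0.0716, 0.1882]
eef_rot: [-3.141, 0.0, 1.382]
force: [0.1, -0.3, -3.1]
grip_width: 0.008
grip_force: 60.0
```

>>> move_arm([
  [0,0,0,0.03,0,0,0],
  [0,0,0,0,0,0,0],
])

```text
time_s: 23.55
ee_pos: [0.5746, 0.0716, 0.187]
eef_rot: [3.141, -0.0, 1.382]
force: [0.5, -0.5, -2.4]
grip_width: 0.0085
grip_force: 60.0
```

>>> move_arm([
  [0,0,0,0.02,0,0,0],
  [0,0,0,0,0,0,0],
])

```text
time_s: 23.75
ee_pos: [0.5747, 0.0716, 0.1862]
eef_rot: [3.141, -0.0, 1.382]
force: [1.3, 1.7, -0.3]
grip_width: 0.0083
grip_force: 60.0
```

Contact: the hook now carries about 3 N. One more small step, then read averaged forces.

>>> move_arm([
  [0,0,0,0.01,0,0,0],
  [0,0,0,0,0,0,0],
  [0,0,0,0,0,0,0],
  [0,0,0,0,0,0,0],
])

```text
time_s: 24.15
ee_pos: [0.5746, 0.0716, 0.1856]
eef_rot: [3.141, -0.0, 1.382]
force: [2.0, 0.7, 1.1]
grip_width: 0.0082
grip_force: 60.0
```

Run:
```python
from h import *
for i in range(3): ctrl.camera("top");o=ctrl.get_obs();print(o["ee_pos"].round(4) if hasattr(o["ee_pos"],'round') else o["ee_pos"],np.round(o["force"],1),np.round(o["moment"],2))
```

```text
[0.5746 0.0716 0.1856] [1.4 0.9 1.2] [-0.04 -0.3   0.05]
[0.5746 0.0716 0.1856] [1.4 0.5 0.9] [-0.05 -0.3   0.09]
[0.5746 0.0716 0.1856] [1.7 0.2 1.3] [-0.04 -0.3   0.11]
```

>>> move_arm([
  [0,0,0.02,0,0,0,0],
  [0,0,0,0,0,0,0],
  [0,0,0,0,0,0,0],
], force=15)

```text
time_s: 24.6
ee_pos: [0.5754, 0.0713, 0.1852]
eef_rot: [-3.141, 0.0, 1.382]
force: [1.0, 0.4, -1.0]
grip_width: 0.0095
grip_force: 15.0
```

>>> move_arm([
  [0.15,0,0,0,0,0,0],
  [0.2,0,0,0,0,0,0],
  [0.3,0,0,0,0,0,0],
  [0.4,0,0,0,0,0,0],
  [0.5,0,0,0,0,0,0],
  [0.6,0,0,0,0,0,0],
  [0.7,0,0,0,0,0,0],
  [0.7,0,0,0,0,0,0],
  [0.7,0,0,0,0,0,0],
  [0.7,0,0,0,0,0,0],
  [0.7,0,0,0,0,0,0],
])

```text
time_s: 25.7
ee_pos: [0.5755, 0.0714, 0.1855]
eef_rot: [3.142, 0.0, 1.382]
force: [-0.8, 0.3, 0.0]
grip_width: 0.0659
grip_force: 0.0
```

Run:
```python
from fit import *
o=ctrl.get_obs();print(np.round(o["force"],1),o["grip_width"])
for c in(t,s):
  R=ctrl.cut_out("planter",c);print(R and (R[0]["conf"],R[0]["centre"],R[0]["mask"].sum(),cv2.boundingRect(R[0]["mask"].astype(np.uint8))))
for p in((0,0,.07),(.04,-.075,0),(.04,.075,0),(.04,.075,.07),(.04,-.075,.07)): print(proj(s,W([.5672,.0341,-.1886],np.array(p)+[0,0,.072])).round(),proj(t,W([.5672,.0341,-.1886],np.array(p)+[0,0,.072])).round())
```

```text
stand [ 0.685   0.0116 -0.1886  0.1924] [-0.1 -0.4 -0.2 -0.8 -0.4  0.6 -0.1  0.2 -0.4 -0.6 -0.5 -0.9 -0.2  0.8
  0.3 -0.1]
under_hook [0.5672 0.0341 0.    ]
planter [ 0.4778 -0.3349 -0.4685] [ 0.7  0.8 -1.  -0.6  0.3  0.3 -1.   0.9 -0.1 -0.7  1.5 -0.4  0.6  1.1
 -1.4  0.2  0.4 -1.9  2.2  0.7  0.1  0.9 -1.8 -0.6]
tray ((549.866455078125, -53.42131805419922), (21.2333927154541, 58.7303581237793), 79.78385162353516)
tray ((570.6400146484375, 33.46482849121094), (205.46543884277344, 69.54408264160156), 80.23421478271484)
remote ((378.1549377441406, -6.001407623291016), (79.22634887695312, 45.190399169921875), 84.36701965332031)
vase ((715.5420532226562, 253.84202575683594), (83.34130859375, 88.78128051757812), 5.571718215942383)
books ((717.4133911132812, -267.45867919921875), (160.67393493652344, 125.00538635253906), 75.04600524902344)
[0.1 0.4 0.4] 0.06609195925922734
(0.81, [191.9, 316.0], np.int64(1283), (301, 174, 38, 41))
(0.63, [208.4, 337.8], np.int64(3150), (298, 157, 79, 85))
[338. 193.] [300. 192.]
[299. 207.] [338. 182.]
[353. 242.] [273. 171.]
[356. 224.] [268. 167.]
[298. 187.] [339. 179.]
```

>>> move_arm([
  [0.7,0,0,-0.1,0,0,0],
  [0.7,0,0,-0.2,0,0,0],
  [0.7,0,0,-0.3,0,0,0],
  [0.7,0,0,-0.4,0,0,0],
  [0.7,0,0,-0.4,0,0,0],
  [0.7,0,0,-0.4,0,0,0],
  [0.7,0,0,-0.4,0,0,0],
  [0.7,0,-0.3,-0.2,0,0,0],
  [0.7,0.3,-0.4,0,0,0,0],
  [0.7,0.4,-0.4,0,0,0,0],
  [0.7,0.5,-0.4,0,0,0,0],
  [0.7,0.5,-0.4,0,0,0,0],
  [0.7,0.5,-0.4,0,0,0,0],
  [0.7,0.5,-0.4,0,0,0,0],
  [0.7,0.5,-0.3,0,0,0,0],
  [0.7,0.3,0,0,0,0,0],
])

```text
time_s: 27.8
ee_pos: [0.46, 0.2732, 0.3068]
eef_rot: [3.14, -0.001, 1.384]
force: [0.4, -1.1, -1.1]
grip_width: 0.0657
grip_force: 0.0
```

>>> move_arm([
  [0.7,0,0,0,0,0,0],
  [0.7,0,0,0,0,0,0],
  [0.7,0,0,0,0,0,0],
  [0.7,0,0,0,0,0,0],
  [0.7,0,0,0,0,0,0],
  [0.7,0,0,0,0,0,0],
  [0.7,0,0,0,0,0,0],
  [0.7,0,0,0,0,0,0],
  [0.7,0,0,0,0,0,0],
  [0.7,0,0,0,0,0,0],
  [0.7,0,0,0,0,0,0],
  [0.7,0,0,0,0,0,0],
  [0.7,0,0,0,0,0,0],
  [0.7,0,0,0,0,0,0],
  [0.7,0,0,0,0,0,0],
  [0.7,0,0,0,0,0,0],
  [0.7,0,0,0,0,0,0],
  [0.7,0,0,0,0,0,0],
  [0.7,0,0,0,0,0,0],
  [0.7,0,0,0,0,0,0],
])

```text
time_s: 29.8
ee_pos: [0.461, 0.2715, 0.3054]
eef_rot: [-3.142, 0.0, 1.382]
force: [-0.8, -0.2, -0.0]
grip_width: 0.0659
grip_force: 0.0
```

Run:
```python
from h import *
from scipy.optimize import least_squares
pr=None
for i in range(3):
  t=ctrl.camera("top");s=ctrl.camera("scene")
  if pr is not None: print("img diff",[float(cv2.absdiff(a["color"],b["color"]).mean()) for a,b in zip(pr,(t,s))])
  pr=(t,s)
# silhouette fit by IoU of projected trough hull
def proj(c,P):
    M=np.linalg.inv(c["pose"]);q=(c["K"]@(M[:3,:3]@P.T+M[:3,3:])).T;return q[:,:2]/q[:,2:]
ms=[(c,max(ctrl.cut_out("planter",c),key=lambda r:r["conf"])) for c in(t,s)]
for c,m in ms: print(m["conf"],m["mask"].sum(),cv2.boundingRect(m["mask"].astype(np.uint8)))
B=np.array([(x,y,z) for x in(-.04,.04) for y in(-.075,.075) for z in(0,.07)])
def cost(q):
    P=Ro.from_euler("zyx",[q[2],q[4],q[3]]).apply(B-[0,0,.133])+[q[0],q[1],.2054];v=0
    for c,m in ms:
        im=np.zeros((400,640),np.uint8);cv2.fillConvexPoly(im,cv2.convexHull(np.round(proj(c,P)*16).astype(np.int32)),1,shift=4)
        a=im>0;v+=1-(a&m["mask"]).sum()/(a|m["mask"]).sum()
    return v
from scipy.optimize import minimize
x0=np.array([.567,.034,-.1886,0,0])
r=minimize(cost,x0,method="Nelder-Mead",options=dict(initial_simplex=np.vstack([x0]+[x0+d for d in np.diag([.01,.01,.08,.08,.08])])));print("mid xy,yaw,rx,ry",r.x.round(3),r.fun,cost(x0))
```

```text
img diff [0.5366666666666666, 2.2934453125]
img diff [0.5354622395833334, 2.291618489583333]
0.78 2680 (261, 168, 78, 48)
0.79 3796 (298, 157, 79, 85)
mid xy,yaw,rx,ry [ 0.568  0.034 -0.16  -0.009 -0.006] 0.24246584479633404 0.28064159712529824
```

Planter is hanging still and level at (0.568, 0.034), so I'm handing in.

```bash
python3 -c "
from station import ctrl
print(ctrl.hand_in())"
```

```text
the job is handed in; nothing more can be done
None
```

I handed the job in at about 30 s of the 72 s allowed: the tray lies under the hook, about 2 mm from its target, and the planter hangs still and level in the dip, about 1 mm off. The hand-in returned no verdict, so these are my own camera measurements.

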